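# Jack up the wire-forming board and hold it

### The arm

A 6-joint arm with a two-finger parallel gripper is mounted at the origin on the work surface. World frame = base frame: x ahead of the robot, y to its left, z up, the work surface at z = 0. Lengths are in m, angles in rad, forces in N, time in s.
With the tool pointing down it reaches from about 0.25 to 0.725 m from the base axis. Payload 9.7 kg.
Tool frame: the origin (TCP) lies midway between the tips of the shut fingers; the grasp point (between the pads) lies 19 mm behind it (env.pinch_z is the distance from the TCP to the grasp point, in m); z points along the fingers, y is the line along which they close (so a half turn about z gives the same grasp; the last joint's range is limited). The gripper opens to 85 mm and grips with 20 to 120 N. Pads are 22 mm wide; open, the fingers measure 114 mm over their backs; the gripper's body (76 mm by 85 mm) begins 54 mm behind the grasp point. The pads swing forward as they close: fully open they stand 13 mm farther back than shut.
Start: joints at [-1.297, 0.087, 0.176, 1.66, 0, 1.571], TCP at [0.149, -0.53, 0.231] pointing down, gripper open.
Joint ranges: [-3.13, 3.13], [-0.85, 1.81], [-1.15, 1.24], [-2.2, 2.28], [-1.44, 1.52], [-3.14, 3.14]. Speed limits (rad/s): [2.22, 2.22, 2.57, 3.14, 3.14, 3.14].

### API

Orientations are given as a unit quaternion [x, y, z, w].
In Python, from bench import env, vision gives the robot as it stands.
- The arm moves only by the tool apply_moves, never from a script. Its argument "commands" is a list of rows, each an object with "travel": the shift along the world's x, y, z in mm, a list of three; "twist": the turn about the world's z in degrees; "gripper": the closure in counts, from 0 (fully open) to 255 (shut). A call has 1 to 12 rows; each row is the pose to reach, as a shift and turn from the pose commanded when the call began; what a row does not reach only later rows make up. A row lasts 1/10 s, in which the tool goes at most 50 mm and 8.59 degrees, less where a joint would pass 70% of its speed; a pose out of reach is approached as far as the arm can. A call with a gripper value outside its range is refused whole. The fingers move at their own pace and stop on an object; the grip force is fixed at half the most. Time passes only in rows, so rows that repeat a pose let the fingers close. It gives the time, the measured TCP pose, the force, the opening and the grip force at its end, in the units of the state.
- env.get_state(): the state, without advancing time (a new reading comes with each control period).
- vision.camera(name): name is "scene" or "top" or "wrist"; returns the picture (400x640x3 uint8, red, green, blue); there is no depth.
- vision.camera_info(name): a dict with "camera_matrix" (3x3 intrinsics, pixels), "rvec" (rotation vector, rad) and "tvec" (3), from world to camera coordinates, as OpenCV has them; the wrist camera has in their place "hand_eye" (4x4, takes a point from camera to tool coordinates, whose origin is the TCP and whose axes are the flange's). Camera axes: x right, y down, z forward; pixel columns grow to the right and rows downward; lengths in m; the calibration is good to about 2 mm. A picture is of the moment at which its call begins: read the wrist's pose just before it. camera_info takes no time and is no camera call.
- env.job_done(): hands the job in; it is judged then, once.
The state is a dict: "clock": time; "q": joint angles; "qvel": joint speeds; "tau": joint torques, N m; "ee_pos": TCP position; "eef_rot": TCP orientation; "contact_force": force on the tool from outside, world axes, zero at the start; "ft_torque": the same for the moment, N m; "finger_gap": finger opening in m; "gripper_force": force on a finger pad.
Only numpy, scipy, OpenCV 4.12 (cv2) and the standard library are available. Lean on these libraries where they do the work, as an engineer would, in place of code of your own. Each camera call takes 0.05 s, during which the arm holds its last target. There are 200 camera calls.

### The job

Slide the little green jack along its rail until its saddle is centred under the orange lift pad on the board's edge, then flip the blue-tipped cam lever over, away from the robot, to lock the jack to the rail. Then pump the jack's handle all the way down so that the jack alone raises the board, and finish while still holding the handle down: it springs back if let go. Do not touch the board or its orange pad, and leave the jar, pliers, bracelet and wire spool where they are.

Things in the scene. Friction and masses are not known exactly. Their poses are not given: they have to be found in the camera images.
- saddle (a point): Top centre of the jack's round steel saddle (32 mm across), which rises straight up. Its x axis points towards the board, y along the rail (the way the jack slides), z up; all the jack's parts share this yaw. 67 mm above the table with the handle up, 109 mm with it down.
- lift_point (a point): Centre of the underside of the orange lift pad, a bracket sticking out 45 mm from the pine board's near edge, 40 mm wide along it, 22 mm thick, white dot on top over this point. At rest 77 mm above the table, 10 mm above the saddle. The rail runs along this edge, so the saddle need only move along the rail (its y) to come under it.
- handle_grip (a point): Middle of the black grip (round, 18 mm thick, 68 mm long) of the pump handle, which points away from the board in the upright plane through the saddle. 125 mm from its level axle (50 mm high, 50 mm behind the saddle, its -x). Handle up: 0.4 rad above level, point 99 mm high; down: 0.2 rad below level, point 25 mm high. The jack can be slid by it, about 3 N while the cam is free.
- pump_handle (a joint): Pump handle angle, rad: 0 up (rest), 0.6 fully down at its stop. A spring and the load bring it back up when it is let go; pressing it down at the grip takes about 3 to 13 N. The saddle rises 70 mm per rad.
- lever_ball (a point): Centre of the blue ball (18 mm) on the cam lever, a 10 mm bar, 75 mm from its level axle, which runs along the rail 25 mm high, 80 mm behind the saddle (-x) and 55 mm to its +y side. Free, the lever leans 0.6 rad off upright, away from the board; locked, as far towards the board: the ball has then moved 85 mm in the saddle's +x and is 87 mm high (100 mm half-way).
- cam_lever (a joint): Cam lever angle, rad: 0 free, 1.2 locked at its stop (pushed towards the board). Stays at either end (part-way it may ease back a little); it stiffens over the second half and takes up to about 8 N at the ball. Locked, it jams an eccentric on the rail and the jack hardly slides.
- jack (a joint): Position of the jack along its rail, m, along the saddle's y axis; 0 at the middle of the rail, stops at -0.13 and 0.13. It starts near the -0.13 end.
- board: Hinged pine board (240 mm deep, 360 mm wide, 14 mm thick, underside 85 mm above the table, a wire basket strapped on it), hinged at its far edge; origin at the middle of its near lower edge, x towards the hinge, y along the edge. Rises freely; a full stroke lifts the pad about 32 mm. Not to be touched by the robot.
- ram: The moving ram of the jack that carries the saddle; origin on the saddle's axis, 67 mm below its top.
- lift_pad: The orange lift pad, part of the board; origin on the board's near lower edge, 25 mm from the lift point.
- jar_center (a point): Bystander: white ceramic jar with a blue band, 84 mm across, 100 mm tall; this point is half-way up.
- pliers: Bystander: pliers with blue handles lying flat, 160 mm long, 16 mm high; origin under the rivet, x towards the jaws.
- bracelet: Bystander: steel ring, 68 mm across, 12 mm high, lying flat; origin at its underside centre.
- wire_spool: Bystander: copper-coloured spool standing on end, 64 mm across, 42 mm high; origin at its underside centre.

How it is judged:
By the outcome, as a careful person would: the job done as asked, in the order asked, and still so for the second after the job is handed in, while the arm keeps its last pose, push and grip.
It also fails if it takes over 66 s, if anything falls off the work surface, if the arm or the gripper's body presses on something with over 40 N, if the wrist force passes 120 N, or if a joint passes its speed limit or range.

## Working session

There is one attempt and no reset: what is moved stays moved. The work goes in short steps, Python scripts to look and compute and a tool call to move; the robot and the scene stay as the last step left them, time stands still between calls to the robot, and variables do not carry over. Pictures are saved under pics/ and viewed, at most 10 in all, crops included, and the job is handed in when it is done.

Besides the shell and the picture viewer there is one more tool, called after "Emit:" by a JSON object that holds its "method" and its "body", one argument or row to a line. apply_moves: Moves the arm, as the interface text tells. Its arguments: {"type":"object","properties":{"commands":{"type":"array","items":{"type":"object","properties":{"travel":{"type":"array","items":{"type":"number"}},"twist":{"type":"number"},"gripper":{"type":"number"}}}}},"required":["commands"]}

```bash
mkdir -p pics
cat > h.py <<'E'
import numpy as np, cv2
from bench import env, vision
def shot(n,f):
    im=vision.camera(n); cv2.imwrite('pics/'+f,im[:,:,::-1]); return im
def ray(n,px):
    c=vision.camera_info(n);K=np.array(c['camera_matrix'],float);R=cv2.Rodrigues(np.array(c['rvec'],float))[0];t=np.array(c['tvec'],float).ravel()
    o=-R.T@t; d=R.T@np.linalg.inv(K)@np.array([px[0],px[1],1.]); return o,d
def atz(n,px,z):
    o,d=ray(n,px); return o+d*(z-o[2])/d[2]
def proj(n,p):
    c=vision.camera_info(n);return cv2.projectPoints(np.array([p],float),np.array(c['rvec'],float),np.array(c['tvec'],float),np.array(c['camera_matrix'],float),None)[0].ravel()
def tri(a,b):
    (o1,d1),(o2,d2)=ray('scene',a),ray('top',b)
    s=np.linalg.lstsq(np.c_[d1,-d2],o2-o1,rcond=None)[0]; p,q=o1+s[0]*d1,o2+s[1]*d2
    return (p+q)/2,np.linalg.norm(p-q)
E
python3 - <<'E'
from h import *
shot('scene','s0.png');shot('top','t0.png')
for n in('scene','top'):print(n,ray(n,(320,200)))
s=env.get_state();print(s['clock'],s['ee_pos'],s['eef_rot'],env.pinch_z)
E
```

```text
scene (array([1.23034483, 0.24780144, 1.22461785]), array([-0.50448257, -0.20855664, -0.83790563]))
top (array([ 0.337643  , -0.00300256,  1.11053994]), array([ 0.19730352, -0.01019571, -0.98030083]))
0.1 [ 0.14865717 -0.52933013  0.23067399] [ 9.90645849e-01  1.36456831e-01 -6.14197969e-05 -5.75322363e-04] 0.0187
```

View pics/s0.png

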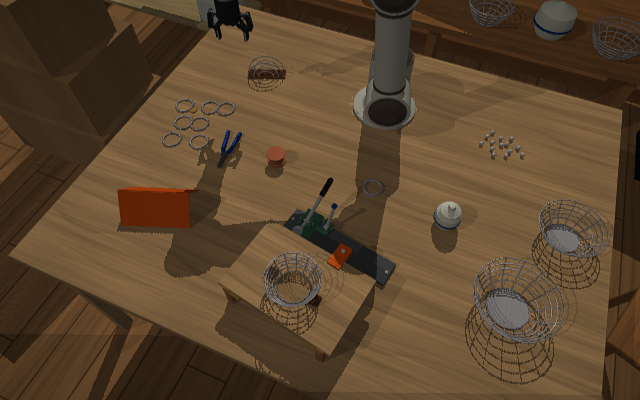

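View pics/t0.png

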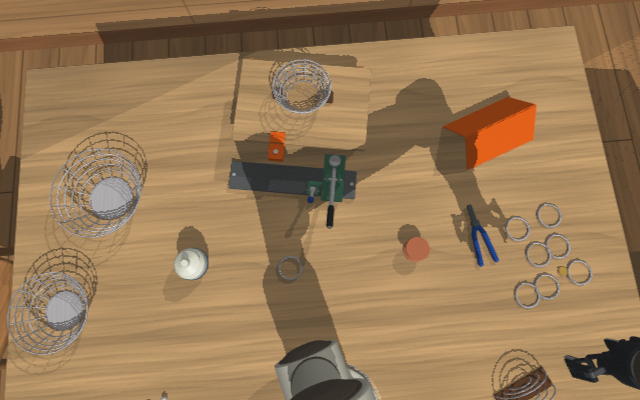

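The jack (green) sits near (333,180) in the top view, its grip near (330,217), its lever ball near (310,199) and the pad's dot near (276,151). I'll enlarge both views.

Run:
```python
from h import *
a=cv2.imread('pics/s0.png')[165:290,265:405];b=cv2.imread('pics/t0.png')[120:245,220:360]
z=lambda x:cv2.convertScaleAbs(cv2.resize(x,None,fx=4.28,fy=4.28,interpolation=cv2.INTER_CUBIC),alpha=1.5)
A,B=z(a),z(b)
cv2.imwrite('pics/a.png',A);cv2.imwrite('pics/b.png',B)
```

```text
(no output)
```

View pics/a.png

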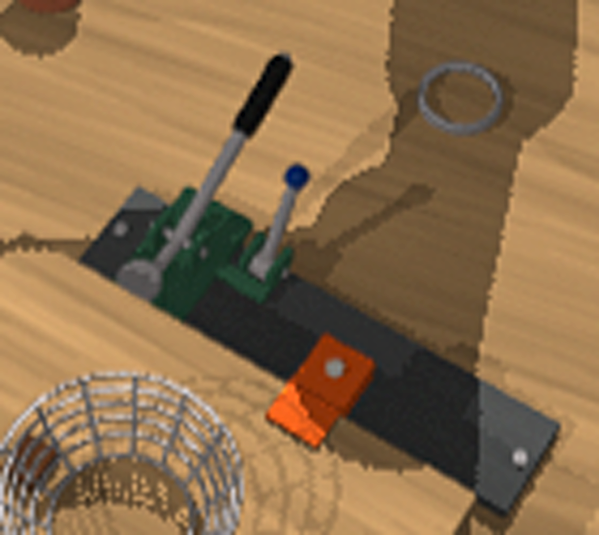

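View pics/b.png

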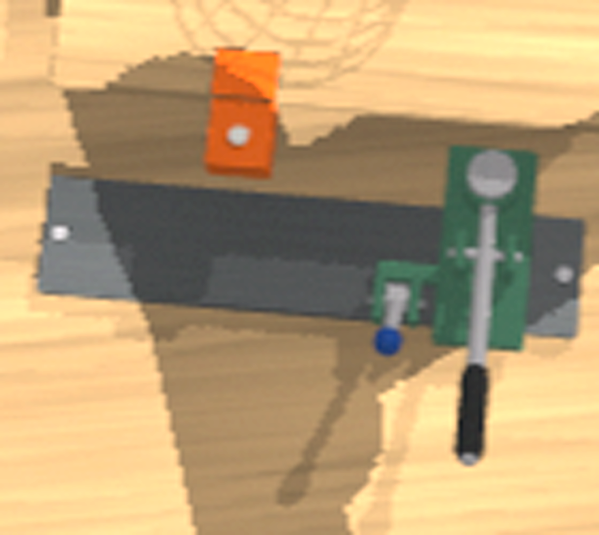

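Enlarged, scene crop: saddle (139,278), ball (297,177), grip (262,95), dot (335,368). Top crop: saddle (492,174), ball (388,341), grip (472,412), dot (238,135), rail screws (60,233) and (564,274).

Run:
```python
from h import *
f=4.28
S=dict(saddle=(139,278),ball=(297,177),grip=(262,95),dot=(335,368),scr1=(520,457),scr2=(121,229))
T=dict(saddle=(492,174),ball=(388,341),grip=(472,412),dot=(238,135),scr1=(60,233),scr2=(564,274))
P={}
for k in S:
    a=np.array(S[k])/f+(265,165);b=np.array(T[k])/f+(220,120)
    p,e=tri(a,b);P[k]=p;z=dict(saddle=.067,ball=.087,grip=.099,dot=.099,scr1=.01,scr2=.01)[k]
    print(k,p.round(4),'err',round(e,4),'scene@z',atz('scene',a,z).round(4),'top@z',atz('top',b,z).round(4))
d=P['scr1']-P['scr2'];print('rail yaw',np.degrees(np.arctan2(d[1],d[0])),np.linalg.norm(d))
d=P['saddle']-P['grip'];print('x yaw',np.degrees(np.arctan2(d[1],d[0])),np.hypot(*d[:2]),'expect',.05+.125*np.cos(.4))
```

```text
saddle [ 0.6549 -0.0631  0.0601] err 0.0021 scene@z [ 0.6581 -0.0603  0.067 ] top@z [ 0.6532 -0.0638  0.067 ]
ball [0.5471 0.0118 0.083 ] err 0.0023 scene@z [0.5493 0.0138 0.087 ] top@z [0.5466 0.0107 0.087 ]
grip [ 0.4974 -0.0357  0.0922] err 0.0015 scene@z [ 0.5016 -0.0332  0.099 ] top@z [ 0.4965 -0.0362  0.099 ]
dot [0.6832 0.094  0.0955] err 0.0017 scene@z [0.6847 0.0953 0.099 ] top@z [0.6822 0.0928 0.099 ]
scr1 [0.6546 0.2252 0.009 ] err 0.0021 scene@z [0.6547 0.2262 0.01  ] top@z [0.6546 0.2239 0.01  ]
scr2 [ 0.5972 -0.1068  0.0092] err 0.0031 scene@z [ 0.5974 -0.1051  0.01  ] top@z [ 0.5975 -0.1083  0.01  ]
rail yaw 80.19657391612253 0.3369407517215836
x yaw -9.885413343211303 0.15991904219033287 expect 0.16513262425036063
```

Emit:
{"method": "apply_moves", "body": {
  "commands": [
    {"travel": [30,40,0],"twist": -8},
    {"travel": [60,80,0],"twist": -16},
    {"travel": [90,120,0],"twist": -25.5},
    {"travel": [120,165,0],"twist": -25.5},
    {"travel": [150,210,0],"twist": -25.5}
  ]
}}

```text
invalid input at $.commands[0]: expected keys travel, twist, gripper
```

Run:
```python
from h import *
s=env.get_state();print(s['clock'],s['ee_pos'],s['eef_rot'],s['q'],s['finger_gap'])
```

```text
0.1 [ 0.14865717 -0.52933013  0.23067399] [ 9.90645849e-01  1.36456831e-01 -6.14197969e-05 -5.75322363e-04] [-1.29702700e+00  8.74065905e-02  1.75254013e-01  1.65980039e+00
  3.53245125e-05  1.57079779e+00] 0.08561857771875611
```

Emit:
{"method": "apply_moves", "body": {
  "commands": [
    {"travel": [30,40,0],"twist": -8,"gripper": 0},
    {"travel": [60,80,0],"twist": -16,"gripper": 0},
    {"travel": [90,120,0],"twist": -25.5,"gripper": 0},
    {"travel": [120,165,0],"twist": -25.5,"gripper": 0},
    {"travel": [150,210,0],"twist": -25.5,"gripper": 0},
    {"travel": [150,210,0],"twist": -25.5,"gripper": 0}
  ]
}}

```text
clock: 0.7
ee_pos: [0.3002, -0.3163, 0.2314]
eef_rot: [0.996, -0.084, 0.0, -0.0]
contact_force: [-0.3, 0.4, -0.2]
finger_gap: 0.0854
gripper_force: 0.0
```

Run:
```python
from h import *
s=env.get_state();print(s['clock'],s['ee_pos'],s['eef_rot'],s['q'],s['finger_gap'])
```

```text
0.7 [ 0.30022817 -0.31631495  0.23138921] [ 9.96467597e-01 -8.39772025e-02  2.51573753e-04 -3.06155717e-04] [-8.12001630e-01 -1.83115408e-01 -8.33115195e-02  1.67063197e+00
  7.91880207e-04  2.49774347e+00] 0.08536972448965134
```

Emit:
{"method": "apply_moves", "body": {
  "commands": [
    {"travel": [20,30,0],"twist": 8.5,"gripper": 0},
    {"travel": [40,60,0],"twist": 17,"gripper": 0},
    {"travel": [60,90,0],"twist": 25.5,"gripper": 0},
    {"travel": [80,120,0],"twist": 34,"gripper": 0},
    {"travel": [100,150,0],"twist": 42.5,"gripper": 0},
    {"travel": [120,180,0],"twist": 51,"gripper": 0},
    {"travel": [140,210,0],"twist": 59.5,"gripper": 0},
    {"travel": [160,240,0],"twist": 68,"gripper": 0},
    {"travel": [180,270,0],"twist": 76.5,"gripper": 0},
    {"travel": [197,281,0],"twist": 85,"gripper": 0},
    {"travel": [197,281,0],"twist": 93.5,"gripper": 0},
    {"travel": [197,281,0],"twist": 102,"gripper": 0}
  ]
}}

```text
clock: 1.9
ee_pos: [0.4959, -0.0378, 0.2306]
eef_rot: [0.691, 0.723, -0.0, -0.001]
contact_force: [-0.3, 0.2, -0.3]
finger_gap: 0.0853
gripper_force: 0.0
```

Emit:
{"method": "apply_moves", "body": {
  "commands": [
    {"travel": [0,0,0],"twist": 8.5,"gripper": 0},
    {"travel": [0,0,0],"twist": 17,"gripper": 0},
    {"travel": [0,0,0],"twist": 25.5,"gripper": 0},
    {"travel": [0,0,0],"twist": 34,"gripper": 0},
    {"travel": [0,0,0],"twist": 42.5,"gripper": 0},
    {"travel": [0,0,0],"twist": 51,"gripper": 0},
    {"travel": [0,0,0],"twist": 59.5,"gripper": 0},
    {"travel": [0,0,0],"twist": 68,"gripper": 0},
    {"travel": [0,0,0],"twist": 78,"gripper": 0},
    {"travel": [0,0,0],"twist": 78,"gripper": 0},
    {"travel": [0,0,0],"twist": 78,"gripper": 0}
  ]
}}

```text
clock: 3.0
ee_pos: [0.4956, -0.0385, 0.2311]
eef_rot: [0.087, 0.996, -0.0, -0.0]
contact_force: [-1.1, -0.1, 0.4]
finger_gap: 0.0852
gripper_force: 0.0
```

Run:
```python
from h import *
s=env.get_state();print(s['clock'],s['ee_pos'],s['eef_rot'],s['q'])
shot('wrist','w0.png');print(vision.camera_info('wrist'))
```

```text
3.0 [ 0.49560331 -0.03850938  0.23106231] [ 8.69976109e-02  9.96208492e-01 -8.30341963e-06 -2.37138495e-04] [-7.75392991e-02 -3.92200176e-02  4.68907616e-02  1.65738152e+00
 -1.20680612e-05  9.66761644e-02]
{'camera_matrix': array([[353.2189189 ,   0.        , 320.28295032],
       [  0.        , 353.2189189 , 202.33610535],
       [  0.        ,   0.        ,   1.        ]]), 'hand_eye': array([[ 8.62355252e-04, -9.63968695e-01, -2.66014306e-01,
         6.72476535e-02],
       [ 9.99998896e-01,  5.09341636e-04,  1.39603360e-03,
         1.39014125e-04],
       [-1.21024052e-03, -2.66015216e-01,  9.63968070e-01,
        -1.42042393e-01],
       [ 0.00000000e+00,  0.00000000e+00,  0.00000000e+00,
         1.00000000e+00]])}
```

View pics/w0.png

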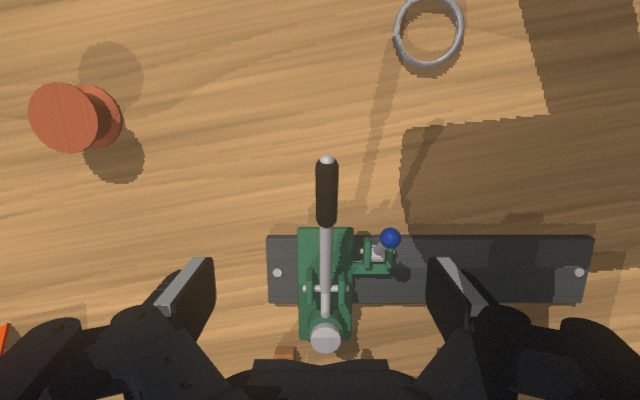

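Wrist view: grip middle (327,192), saddle (325,338), ball (390,238), rail level in the picture, so the yaw agrees.

```bash
cat >> h.py <<'E'
from scipy.spatial.transform import Rotation as Ro
def watz(px,z,s):
    c=vision.camera_info('wrist');H=np.array(c['hand_eye']);K=np.array(c['camera_matrix']);R=Ro.from_quat(s['eef_rot']).as_matrix()
    d=R@H[:3,:3]@np.linalg.inv(K)@np.array([px[0],px[1],1.]);o=np.array(s['ee_pos'])+R@H[:3,3]
    return o+d*(z-o[2])/d[2]
E
python3 - <<'E'
from h import *
s=env.get_state()
for k,p,z in(('grip',(327,192),.099),('saddle',(325,338),.067),('ball',(390,238),.087),('s2',(277,272),.01),('s1',(579,272),.01)):print(k,watz(p,z,s).round(4))
E
```

```text
grip [ 0.4965 -0.0327  0.099 ]
saddle [ 0.6529 -0.0608  0.067 ]
ball [0.5492 0.0138 0.087 ]
s2 [ 0.5999 -0.1058  0.01  ]
s1 [0.6592 0.2299 0.01  ]
```

Emit:
{"method": "apply_moves", "body": {
  "commands": [
    {"travel": [0,5,-40],"twist": 0,"gripper": 0},
    {"travel": [0,5,-80],"twist": 0,"gripper": 0},
    {"travel": [0,5,-120],"twist": 0,"gripper": 0},
    {"travel": [0,5,-150],"twist": 0,"gripper": 0},
    {"travel": [0,5,-150],"twist": 0,"gripper": 130},
    {"travel": [0,5,-150],"twist": 0,"gripper": 180},
    {"travel": [0,5,-150],"twist": 0,"gripper": 215},
    {"travel": [0,5,-150],"twist": 0,"gripper": 215},
    {"travel": [0,5,-150],"twist": 0,"gripper": 215}
  ]
}}

```text
clock: 3.95
ee_pos: [0.4964, -0.0336, 0.0827]
eef_rot: [0.086, 0.996, -0.0, 0.001]
contact_force: [0.4, 0.1, 3.2]
finger_gap: 0.0157
gripper_force: 58.4
```

Emit:
{"method": "apply_moves", "body": {
  "commands": [
    {"travel": [2,10,0],"twist": 0,"gripper": 215},
    {"travel": [4,24,0],"twist": 0,"gripper": 215},
    {"travel": [7,40,0],"twist": 0,"gripper": 215},
    {"travel": [10,56,0],"twist": 0,"gripper": 215},
    {"travel": [12.5,72,0],"twist": 0,"gripper": 215},
    {"travel": [15.5,88,0],"twist": 0,"gripper": 215},
    {"travel": [18,104,0],"twist": 0,"gripper": 215},
    {"travel": [21,120,0],"twist": 0,"gripper": 215},
    {"travel": [23.5,135,0],"twist": 0,"gripper": 215},
    {"travel": [26,148,0],"twist": 0,"gripper": 215},
    {"travel": [27.4,157,0],"twist": 0,"gripper": 215},
    {"travel": [27.4,157,0],"twist": 0,"gripper": 215}
  ]
}}

```text
clock: 5.15
ee_pos: [0.5236, 0.1252, 0.0814]
eef_rot: [0.085, 0.996, 0.001, 0.0]
contact_force: [4.3, 2.5, 3.6]
finger_gap: 0.0162
gripper_force: 58.8
```

Run:
```python
from h import *
a=shot('scene','s1.png');b=shot('top','t1.png')
z=lambda x:cv2.convertScaleAbs(cv2.resize(x,None,fx=4,fy=4,interpolation=cv2.INTER_CUBIC),alpha=1.5)
A=z(a[180:300,300:400]);B=z(b[115:235,225:325])
cv2.imwrite('pics/ab1.png',np.hstack([A,B])[:,:,::-1])
```

```text
(no output)
```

View pics/ab1.png

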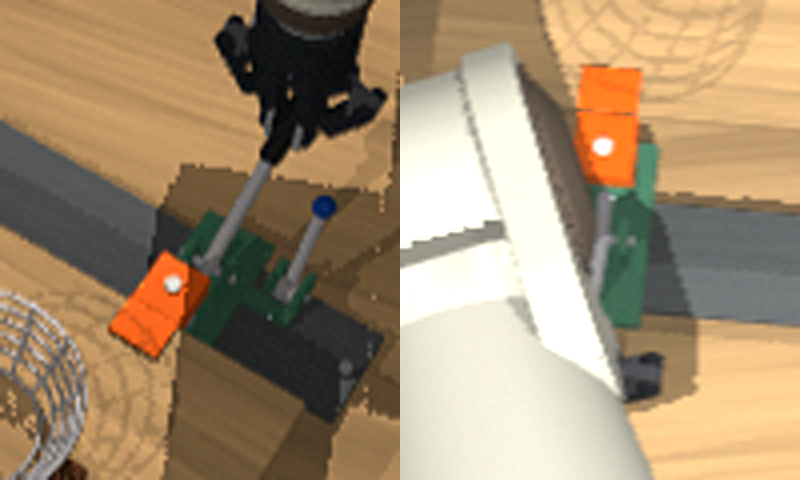

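The saddle is now hidden under the pad. The ball is at scene crop (324,207), and the green body's right corners are at top crop (639,326) and (658,146). I'll compute how far the jack slid from these.

Run:
```python
from h import *
u=np.array([.172,.985]);v=np.array([.985,-.172])
def D(n,a,b,z,k):
    d=(atz(n,b,z)-atz(n,a,z))[:2]; print(k,(d@u).round(4),(d@v).round(4))
D('scene',(334.4,206.36),(381,231.75),.087,'ball')
for z in(.02,.04): D('top',(341.96,201.8),(284.75,196.5),z,'br');D('top',(345.5,155.05),(289.5,151.5),z,'tr')
# ball by colour centroid
def blue(f,x0,y0):
    im=cv2.imread('pics/'+f).astype(int)[y0-7:y0+8,x0-7:x0+8];w=np.clip(im[:,:,0]-im[:,:,2]-30,0,None)
    y,x=np.mgrid[y0-7:y0+8,x0-7:x0+8];return (x*w).sum()/w.sum(),(y*w).sum()/w.sum()
a,b=blue('s0.png',334,206),blue('s1.png',381,232);print(a,b);D('scene',a,b,.087,'ballc')
sad0=np.array([.6545,-.0620]);dot=np.array([.6832,.0940]);print('need',(dot-sad0)@u)
for n,s,d in(('scene',(139,278),(335,368)),('top',(492,174),(238,135))):
    o=(265,165) if n=='scene' else (220,120)
    print(n,(atz(n,np.array(d)/4.28+o,.099)-atz(n,np.array(s)/4.28+o,.067))[:2]@u)
```

```text
ball 0.161 -0.0002
br 0.1605 0.0012
tr 0.1605 -0.0032
br 0.1576 0.0012
tr 0.1576 -0.0031
(np.float64(333.5214899713467), np.float64(205.621776504298)) (np.float64(380.2613908872902), np.float64(231.12230215827338))
ballc 0.1618 -0.0001
need 0.1585964
scene 0.15774735080932192
top 0.15921455267384027
```

Slid about 161 mm and needed about 159, so I'll nudge back 2 mm, release and go up.

Emit:
{"method": "apply_moves", "body": {
  "commands": [
    {"travel": [-0.3,-2,0],"twist": 0,"gripper": 215},
    {"travel": [-0.3,-2,0],"twist": 0,"gripper": 215},
    {"travel": [-0.3,-2,0],"twist": 0,"gripper": 215}
  ]
}}

```text
clock: 5.55
ee_pos: [0.5229, 0.1211, 0.0814]
eef_rot: [0.086, 0.996, 0.0, 0.0]
contact_force: [5.1, 1.5, 3.5]
finger_gap: 0.0163
gripper_force: 58.7
```

Emit:
{"method": "apply_moves", "body": {
  "commands": [
    {"travel": [0,0,0],"twist": 0,"gripper": 100},
    {"travel": [0,0,0],"twist": 0,"gripper": 80},
    {"travel": [0,0,0],"twist": 0,"gripper": 80},
    {"travel": [0,0,0],"twist": 0,"gripper": 80},
    {"travel": [0,0,30],"twist": 0,"gripper": 80},
    {"travel": [0,0,65],"twist": 0,"gripper": 80},
    {"travel": [0,0,100],"twist": 0,"gripper": 255},
    {"travel": [0,20,110],"twist": 0,"gripper": 255},
    {"travel": [0,50,110],"twist": 0,"gripper": 255},
    {"travel": [0,50,110],"twist": 0,"gripper": 255}
  ]
}}

```text
clock: 6.55
ee_pos: [0.5227, 0.1738, 0.1914]
eef_rot: [0.084, 0.996, 0.0, 0.0]
contact_force: [-0.4, -0.6, -0.6]
finger_gap: 0.0009
gripper_force: 0.0
```

Run:
```python
from h import *
s=env.get_state();print(s['clock'],s['ee_pos'])
a=shot('wrist','w1.png');b=shot('scene','s2.png')
cv2.imwrite('pics/w1s2.png',np.vstack([a[100:400],cv2.resize(b[180:280,280:440],(640,400),interpolation=cv2.INTER_CUBIC)[:300]])[:,:,::-1])
```

```text
6.55 [0.52274255 0.17375835 0.1913982 ]
```

View pics/w1s2.png

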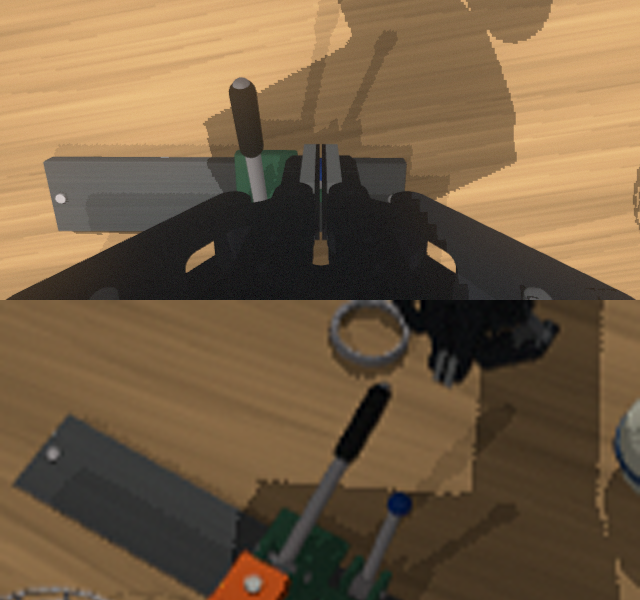

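Wrist view: the grip is clear on the left at about (245,215 full), and the shut fingers look along the lever's column. In the scene view the ball is at crop (400,504), free of the gripper. Next I'll recompute the slide and the ball position.

Run:
```python
from h import *
u=np.array([.172,.985])
def blue(f,x0,y0):
    im=cv2.imread('pics/'+f).astype(int)[y0-7:y0+8,x0-7:x0+8];w=np.clip(im[:,:,0]-im[:,:,2]-30,0,None)
    y,x=np.mgrid[y0-7:y0+8,x0-7:x0+8];return (x*w).sum()/w.sum(),(y*w).sum()/w.sum()
a,b=blue('s0.png',334,206),blue('s2.png',380,231);A,B=atz('scene',a,.087),atz('scene',b,.087)
print(b,B,(B-A)[:2]@u)
```

```text
(np.float64(378.94939759036146), np.float64(230.48915662650603)) [0.5751739  0.16555918 0.087     ] 0.15755469258196292
```

Emit:
{"method": "apply_moves", "body": {
  "commands": [
    {"travel": [8,2,-40],"twist": 0,"gripper": 255},
    {"travel": [8,2,-80],"twist": 0,"gripper": 255},
    {"travel": [8,2,-111],"twist": 0,"gripper": 255},
    {"travel": [8,2,-111],"twist": 0,"gripper": 255},
    {"travel": [23,-1,-111],"twist": 0,"gripper": 255},
    {"travel": [35,-3,-111],"twist": 0,"gripper": 255},
    {"travel": [47,-5,-111],"twist": 0,"gripper": 255},
    {"travel": [59,-7,-111],"twist": 0,"gripper": 255},
    {"travel": [71,-9,-111],"twist": 0,"gripper": 255},
    {"travel": [83,-11,-111],"twist": 0,"gripper": 255},
    {"travel": [93,-13,-111],"twist": 0,"gripper": 255},
    {"travel": [100,-14,-111],"twist": 0,"gripper": 255}
  ]
}}

```text
clock: 7.85
ee_pos: [0.6231, 0.1571, 0.0801]
eef_rot: [0.086, 0.996, -0.0, -0.001]
contact_force: [-5.3, 0.2, -0.6]
finger_gap: -0.0002
gripper_force: 2.1
```

Emit:
{"method": "apply_moves", "body": {
  "commands": [
    {"travel": [5,-1,0],"twist": 0,"gripper": 255},
    {"travel": [10,-2,0],"twist": 0,"gripper": 255},
    {"travel": [14,-2,0],"twist": 0,"gripper": 255},
    {"travel": [14,-2,0],"twist": 0,"gripper": 255}
  ]
}}

```text
clock: 8.25
ee_pos: [0.6365, 0.1553, 0.0801]
eef_rot: [0.086, 0.996, -0.0, -0.001]
contact_force: [-5.9, -0.8, 1.2]
finger_gap: -0.0
gripper_force: 3.0
```

Emit:
{"method": "apply_moves", "body": {
  "commands": [
    {"travel": [2,0,0],"twist": 0,"gripper": 255},
    {"travel": [4,-1,0],"twist": 0,"gripper": 255},
    {"travel": [4,-1,0],"twist": 0,"gripper": 255}
  ]
}}

```text
clock: 8.55
ee_pos: [0.6376, 0.1551, 0.0797]
eef_rot: [0.085, 0.996, 0.0, -0.004]
contact_force: [-19.1, 2.6, 3.6]
finger_gap: -0.0001
gripper_force: 10.0
```

Run:
```python
from h import *
b=shot('scene','s3.png')
cv2.imwrite('pics/s3c.png',cv2.convertScaleAbs(cv2.resize(b[180:290,300:440],None,fx=5,fy=5,interpolation=cv2.INTER_CUBIC),alpha=1.4)[:,:,::-1])
```

```text
(no output)
```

View pics/s3c.png

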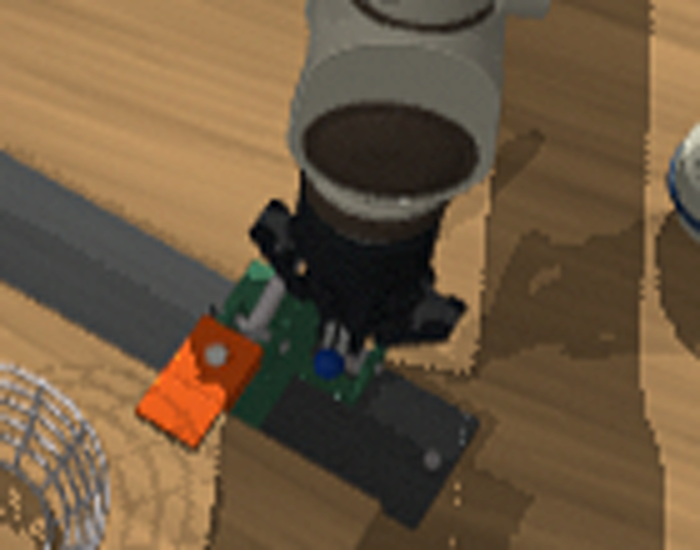

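Force jumped to 19 N, and the ball at (328,362) now leans towards the board, so the lever is at its locked stop. I'll back off, rise and go above the grip with a narrow finger gap to cradle it.

Emit:
{"method": "apply_moves", "body": {
  "commands": [
    {"travel": [-10,2,0],"twist": 0,"gripper": 255},
    {"travel": [-30,5,0],"twist": 0,"gripper": 255},
    {"travel": [-50,9,10],"twist": 0,"gripper": 255},
    {"travel": [-70,12,40],"twist": 0,"gripper": 225},
    {"travel": [-90,12,75],"twist": 0,"gripper": 225},
    {"travel": [-110,-10,85],"twist": 0,"gripper": 225},
    {"travel": [-121,-34,85],"twist": 0,"gripper": 225},
    {"travel": [-121,-34,85],"twist": 0,"gripper": 225},
    {"travel": [-121,-34,85],"twist": 0,"gripper": 225}
  ]
}}

```text
clock: 9.5
ee_pos: [0.5205, 0.1204, 0.1661]
eef_rot: [0.086, 0.996, 0.0, 0.001]
contact_force: [0.3, -0.2, -0.5]
finger_gap: 0.01
gripper_force: 0.0
```

Run:
```python
from h import *
s=env.get_state();print(s['clock'],s['ee_pos'],s['finger_gap'])
a=shot('wrist','w2.png');b=shot('scene','s4.png')
cv2.imwrite('pics/w2s4.png',np.vstack([a[100:400],cv2.resize(b[190:290,300:460],(640,400),interpolation=cv2.INTER_CUBIC)[:300]])[:,:,::-1])
```

```text
9.5 [0.52046415 0.12036841 0.16605621] 0.010014629369118086
```

View pics/w2s4.png

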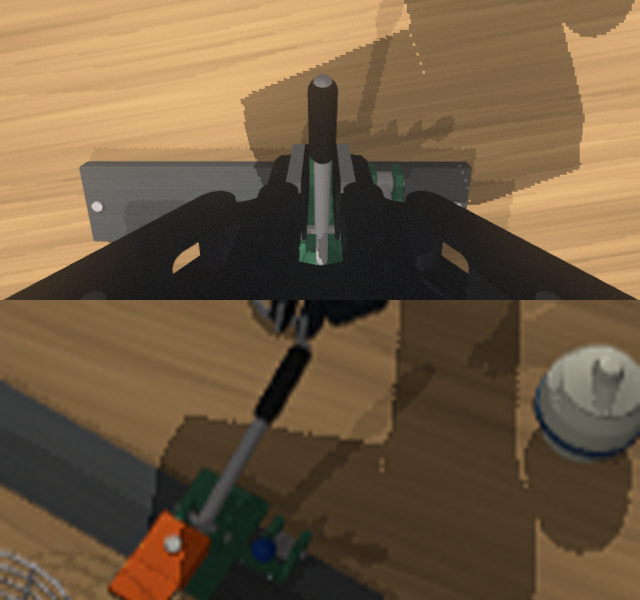

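The ball stays over at the board side (263,550), and the grip lies centred between the fingers. Now I'll press down.

Emit:
{"method": "apply_moves", "body": {
  "commands": [
    {"travel": [0,0,-30],"twist": 0,"gripper": 225},
    {"travel": [0,0,-50],"twist": 0,"gripper": 225},
    {"travel": [0,0,-60],"twist": 0,"gripper": 225},
    {"travel": [-1,0,-68],"twist": 0,"gripper": 225},
    {"travel": [-2,0,-76],"twist": 0,"gripper": 225},
    {"travel": [-3,0.5,-84],"twist": 0,"gripper": 225},
    {"travel": [-3,0.5,-92],"twist": 0,"gripper": 225},
    {"travel": [-4,0.5,-100],"twist": 0,"gripper": 225},
    {"travel": [-4,0.5,-108],"twist": 0,"gripper": 225},
    {"travel": [-4,0.5,-116],"twist": 0,"gripper": 225},
    {"travel": [-4,0.5,-122],"twist": 0,"gripper": 225},
    {"travel": [-4,0.5,-127],"twist": 0,"gripper": 225}
  ]
}}

```text
clock: 10.8
ee_pos: [0.517, 0.1218, 0.0398]
eef_rot: [0.085, 0.996, 0.001, 0.002]
contact_force: [-1.0, 3.7, 9.7]
finger_gap: 0.0099
gripper_force: 7.5
```

Emit:
{"method": "apply_moves", "body": {
  "commands": [
    {"travel": [0,0,-3],"twist": 0,"gripper": 225},
    {"travel": [0,0,-6],"twist": 0,"gripper": 225},
    {"travel": [0,0,-6],"twist": 0,"gripper": 225}
  ]
}}

```text
clock: 11.1
ee_pos: [0.5175, 0.1217, 0.034]
eef_rot: [0.085, 0.996, 0.001, 0.002]
contact_force: [0.8, 4.2, 10.3]
finger_gap: 0.0099
gripper_force: 7.5
```

Emit:
{"method": "apply_moves", "body": {
  "commands": [
    {"travel": [0,0,-2],"twist": 0,"gripper": 225},
    {"travel": [0,0,-4],"twist": 0,"gripper": 225},
    {"travel": [0,0,-4],"twist": 0,"gripper": 225}
  ]
}}

```text
clock: 11.4
ee_pos: [0.5179, 0.1219, 0.0322]
eef_rot: [0.085, 0.996, 0.001, 0.003]
contact_force: [-5.3, 1.8, 25.4]
finger_gap: 0.0102
gripper_force: 14.6
```

The force has risen to 25 N, so the handle is at its stop. One check of the view before handing in.

Run:
```python
from h import *
b=shot('scene','s5.png')
cv2.imwrite('pics/s5c.png',cv2.convertScaleAbs(cv2.resize(b[170:300,290:450],None,fx=4.5,fy=4.5,interpolation=cv2.INTER_CUBIC),alpha=1.4)[:,:,::-1])
s=env.get_state();print(s['contact_force'],s['ee_pos'])
```

```text
[-6.3064747   1.5844249  25.54140619] [0.51789241 0.1219079  0.03229004]
```

View pics/s5c.png

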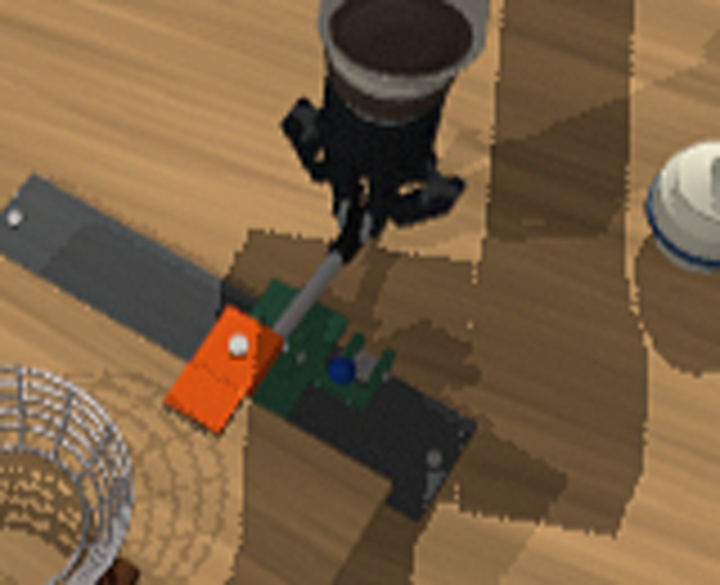

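The handle is down under the fingers, the pad's dot at (238,345) has risen, and the ball at (341,370) is still locked.

```bash
python3 -c "
from bench import env
print(env.job_done())"
```

```text
the job is handed in; nothing more can be done
None
```

I slid the jack under the orange pad (centred to about 1–2 mm by my measurement), flipped the cam lever to its locked stop and pumped the handle down to its stop, which raised the board. I handed the job in at about 11 s with the handle still held down; no verdict came back.

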